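# Level the jeweller's casting table and hold the level down

## Task

Lay the yellow spirit level inside the blue painted frame on the aluminium casting table, along its length, and let go so that the bubble shows how far the table is out. Then turn the brass levelling foot until the bubble rests wholly between the two black lines, and finally press the level gently down on its red thumb pad, so that the pad gives by about half its travel, and keep pressing: finish while holding it pressed, with the bubble still between the lines. Leave the glue stick, the tin and the burr block where they are.

Things in the scene. Friction and masses are not known exactly. Their poses are not given: they have to be found in the camera images.
- level: Yellow spirit level, a loose bar 120 mm long (x), 24 mm wide (y), 30 mm tall, about 0.2 kg. Origin: centre of its underside; z up. Grip it across its width. In its top a green vial (centre 28 mm towards +x) with a white bubble and two black lines; on top, 16 mm towards -x from the middle, a red thumb pad. It may lie in the frame either way round.
- bubble (a joint): Place of the bubble along the level's x (m), 0 = centred. It drifts to the higher end (positive: +x end higher), 0.5 mm per 0.001 rad of tilt, at most 21 mm. Sluggish: wait 1.5 s to settle. Bubble 12 mm long, lines 19 mm apart: it is between them within about 3 mm of 0. On the table as found it stands 7 to 17 mm off.
- pad_top (a point): Centre of the top of the red rubber thumb pad (24 x 22 mm, 16 mm from the level's middle towards its -x end); its top is 37.5 mm above the level's underside, 7.5 mm above its yellow top. Press it straight down with the closed fingertips.
- pad (a joint): How far the thumb pad is pressed down (m): 0 free, 0.006 fully down; a spring of 1.8 N per mm, so half its travel takes about 5.5 N.
- frame (a point): Centre of the blue painted frame (160 x 46 mm) on the top of the aluminium plate (225 x 100 mm, its top about 50 mm above the bench). x runs along the plate from its hinge to the levelling foot, z is the plate's normal. The frame is only paint; nothing stands on the plate but the foot's knob.
- foot_grip (a point): Point to grip on the levelling foot: on the axis of its round brass knob (36 mm diameter, 28 mm tall, this point at mid-height, white mark on top), 34 mm above the plate's top and 140 mm from the frame's centre towards the frame's +x. The axis is the plate's normal. Below the knob, 20 mm of free height to the plate.
- foot (a joint): Angle of the foot (rad), growing clockwise seen from above, -1.2 to 3.2. Clockwise raises the plate's foot end: per rad 0.02 rad of tilt, the knob rises 5 mm, and the bubble of a level lying along the plate moves 10 mm. The foot end starts low; level lies 0.7 to 1.7 rad clockwise of the start. It stays where left (friction 0.12 N m).
- glue: White and blue glue stick, 30 mm diameter, 85 mm tall, standing loose. Origin: centre of its underside. To be left alone.
- tin: Brass tin, 63 x 93 x 34 mm, loose. Origin: centre of its underside. To be left alone.
- burrs: White block (60 x 100 x 22 mm) with small steel burrs standing in it, up to 50 mm tall, loose. Origin: centre of its underside. To be left alone.
There are look-alikes about, which are no part of the job. Of the things like the level, leave any that is pink or purple; of the rest the larger one is meant.

How it is judged (in metres and radians):
On the way, in this order (a step that is already met when the one before it is completed fails the run):
1. the level lies free on the plate inside the frame, along it, and its bubble stands off centre (x of level in the frame of frame between -0.022 and 0.022 m and y of level in the frame of frame between -0.013 and 0.013 m and z of level in the frame of frame below 0.004 m and angle between the x axis of level and the x axis of frame, either way round below 0.14 rad and angle between level's own z axis and vertical below 0.1 rad and contact force between the fingers and level below 0.2 N and (value of joint bubble above 0.0045 m or value of joint bubble below -0.0045 m)), for 0.3 s.
2. the foot has been turned until the bubble rests between the lines, the level lying free (value of joint bubble between -0.003 and 0.003 m and z of level in the frame of frame below 0.004 m and angle between level's own z axis and vertical below 0.1 rad and contact force between the fingers and level below 0.2 N), for 0.5 s.
3. the thumb pad is pressed (value of joint pad above 0.0015 m and contact force between the fingers and level above 2 N), for 0.2 s.
At the end, for the whole second after the job is handed in: The level lies inside the blue frame (within 22 mm along and 13 mm across of its centre, within 8 degrees), its bubble within 3 mm of centre, and the fingers hold its thumb pad pressed by 1.5 mm or more (over 2 N) through the last second, without ramming it (the fingers' push under 25 N) (all of step 3 and value of joint bubble between -0.003 and 0.003 m and contact force between the fingers and level below 25 N and x of level in the frame of frame between -0.022 and 0.022 m and y of level in the frame of frame between -0.013 and 0.013 m and z of level in the frame of frame below 0.004 m and angle between the x axis of level and the x axis of frame, either way round below 0.14 rad and angle between level's own z axis and vertical below 0.02 rad); the arm keeps its last pose, push and grip.
It fails at once if the glue stick, tin or burr block is disturbed (distance of any of glue, tin, burrs from where it was at the start of the episode above 0.02 m or angle between glue's own z axis and vertical above 0.4 rad).
It also fails if it takes over 69 s, if anything falls off the work surface, if the arm or the gripper's body presses on something with over 40 N, if the wrist force passes 120 N, or if a joint passes its speed limit or range.

## Robot

A 6-joint arm with a two-finger parallel gripper is mounted at the origin on the work surface. World frame = base frame: x ahead of the robot, y to its left, z up, the work surface at z = 0. Lengths are in m, angles in degrees, forces in N, time in s.
With the tool pointing down it reaches from about 0.325 to 0.85 m from the base axis. Payload 4.4 kg.
Tool frame: the origin (TCP) lies between the finger pads; the fingertips stand ctrl.tcp_to_tips ahead of it and the grasp point (between the pads) lies 2 mm behind it (ctrl.tcp_to_tips is the distance from the TCP to the fingertips, in m); z points along the fingers, y is the line along which they close (so a half turn about z gives the same grasp; the last joint's range is limited). The gripper opens to 94 mm and grips with 3 to 60 N. Pads are 16 mm wide; open, the fingers measure 119 mm over their backs; the gripper's body (75 mm by 177 mm) begins 78 mm behind the grasp point.
Start: joints at [67.122, 11.837, 88.321, -0, 79.842, -8.623], TCP at [0.142, 0.557, 0.222] pointing down, gripper open.
Joint ranges: [-156.59, 156.59], [-49.26, 127.26], [12.9, 141.05], [-63.56, 243.56], [4.71, 150.69], [-161.64, 161.64]. Speed limits (degrees/s): [159.86, 159.86, 180, 180, 180, 180].

## Interface

Orientations are given as a 3x3 rotation matrix whose columns are the frame's x, y, z axes.
In Python, from workcell import read_state, snapshot, job, ctrl gives the robot as it stands.
- The arm moves only by the shell command python3 -m pendant 'ROWS'. ROWS is a JSON object of lists of equal length, an entry for each row: "delta_rot": the turn, a rotation vector about the tool's x, y, z in rad, a list of three; "linear": the shift along the tool's x, y, z in m, a list of three; "jaw": the closure, from 0 (fully open) to 1 (shut). A call has exactly 5 rows; each row shifts and turns the commanded pose from where the row before left it, along the tool's axes as they then stand; what a row does not reach is not made up. A row lasts 1/12 s, in which the tool goes at most 41.7 mm and 7.16 degrees, less where a joint would pass 70% of its speed; a pose out of reach is approached as far as the arm can. A call is refused whole if a number of a shift passes 0.0417 or a number of a turn 0.125, either way. A call with a gripper value outside its range is refused whole. The fingers move at their own pace and stop on an object; the grip force is fixed at half the most. Time passes only in rows, so rows that do not move let the fingers close, or fill a call up. It gives the time, the measured TCP pose, the force, the opening and the grip force at its end, in the units of the state.
- read_state(): the state, without advancing time (a new reading comes with each control period).
- snapshot(name): name is "side" or "top"; returns a dict with "img" (480x640x3 uint8, blue, green, red), "fx", "fy", "cx", "cy" (pixels), "world_from_camera" (4x4, takes a point from camera to world coordinates). Camera axes: x right, y up, looking along -z (the intrinsics and any distortion apply to the point x, -y, -z); pixel columns grow to the right and rows downward; lengths in m; the calibration is good to about 2 mm. A picture is of the moment at which its call begins. There is no depth.
- job.finish_job(): hands the job in; it is judged then, once.
The state is a dict: "time_s": time; "joints": joint angles; "qvel": joint speeds; "joint_torque": joint torques, N m; "tool_pos": TCP position; "ee_rot": TCP orientation; "force": force on the tool from outside, world axes, zero at the start; "wrist_torque": the same for the moment, N m; "finger_gap": finger opening in m; "grasp_force": force on a finger pad.
Only numpy, scipy, OpenCV 4.12 (cv2) and the standard library are available. Lean on these libraries where they do the work, as an engineer would, in place of code of your own. Each camera call takes 0.05 s, during which the arm holds its last target. There are 200 camera calls.

## Working session

There is one attempt and no reset: what is moved stays moved. The work goes in short steps, Python scripts to look and compute and a shell command to move; the robot and the scene stay as the last step left them, time stands still between calls to the robot, and variables do not carry over. Pictures are saved under pics/ and viewed, at most 10 in all, crops included, and the job is handed in when it is done.

```bash
mkdir -p pics; ls; python3 - <<'E'
from workcell import read_state,snapshot,ctrl
import cv2,numpy as np
for n in("side","top"):
    s=snapshot(n);cv2.imwrite(f"pics/{n}0.png",s["img"]);print(n,s["fx"],s["fy"],s["cx"],s["cy"],np.round(s["world_from_camera"],3).tolist(),[k for k in s])
st=read_state();print(ctrl.tcp_to_tips,{k:np.round(v,3).tolist() for k,v in st.items()})
E
```

```text
pics
side 537.6097782138991 537.6097782138991 318.05119880585556 236.92470253298373 [[0.775, 0.478, -0.413, 0.115], [-0.632, 0.602, -0.489, -0.574], [0.015, 0.64, 0.768, 0.963], [0.0, 0.0, 0.0, 1.0]] ['img', 'fx', 'fy', 'cx', 'cy', 'world_from_camera']
top 521.2953735390633 521.2953735390633 317.9234812580214 227.3724187192019 [[0.028, 0.99, -0.138, 0.409], [-1.0, 0.03, 0.007, -0.01], [0.011, 0.138, 0.99, 1.453], [0.0, 0.0, 0.0, 1.0]] ['img', 'fx', 'fy', 'cx', 'cy', 'world_from_camera']
0.017 {'time_s': 0.1, 'joints': [67.121, 11.882, 88.395, 0.0, 79.843, -8.622], 'qvel': [-0.081, -0.165, -0.133, -0.153, 0.057, 0.102], 'joint_torque': [0.0, -37.186, -28.23, 0.07, 0.031, -0.0], 'tool_pos': [0.141, 0.557, 0.221], 'ee_rot': [[-0.969, 0.246, -0.001], [0.246, 0.969, -0.002], [0.0, -0.002, -1.0]], 'force': [-0.244, 0.292, -0.174], 'wrist_torque': [-0.048, 0.034, 0.005], 'grasp_force': 0.0, 'finger_gap': 0.094}
```

View pics/top0.png

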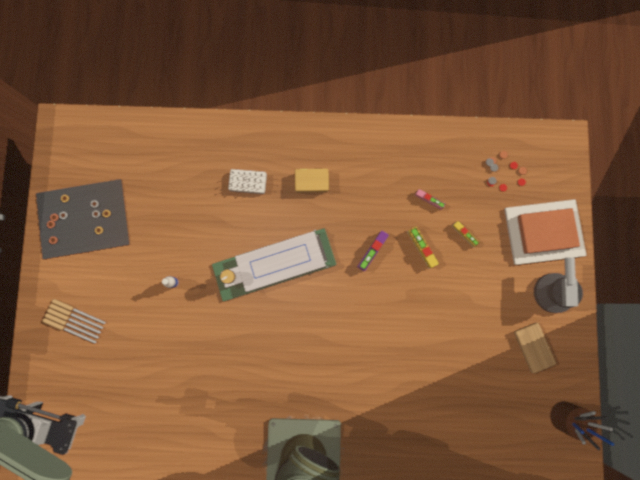

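View pics/side0.png

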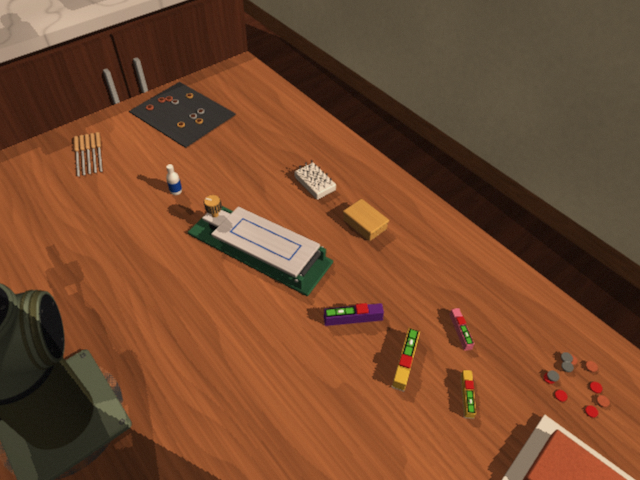

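Look-alikes, as top-image pixels:
- large yellow level (424,248)
- small yellow level (466,235)
- purple level (372,251)
- pink level (430,200)

The large yellow one is meant. It is at (407,358) in the side view. I'll check that in a close crop, with the frame beside it.

```bash
python3 - <<'E'
import cv2,numpy as np
t=cv2.imread("pics/top0.png");s=cv2.imread("pics/side0.png")
r=lambda im,x,y,w,h,k:cv2.resize(im[y:y+h,x:x+w],None,fx=k,fy=k,interpolation=cv2.INTER_CUBIC)
a=np.hstack([r(t,395,215,50,60,5),r(s,375,315,110,60,5)])   # 250+550 x300
b=np.hstack([r(t,205,225,133,80,3),r(s,183,187,133,80,3)])
b=cv2.copyMakeBorder(b[:, :800],0,0,0,max(0,800-b.shape[1]),cv2.BORDER_CONSTANT)
cv2.imwrite("pics/crop1.png",np.vstack([a,b]))
E
```

```text
(no output)
```

View pics/crop1.png

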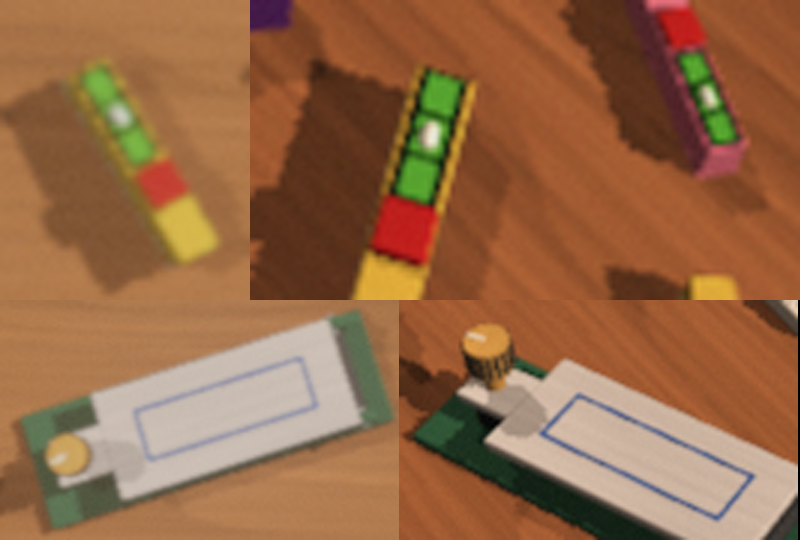

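The crop confirms the large yellow bar: green vial at the upper end in both views, red pad below it. The frame and knob are clear too, with the foot at the left. Next I triangulate.

```bash
cat > h.py <<'E'
import numpy as np,cv2
from workcell import snapshot,read_state,ctrl
def ray(s,p):
    M=np.array(s["world_from_camera"]);d=M[:3,:3]@[(p[0]-s["cx"])/s["fx"],-(p[1]-s["cy"])/s["fy"],-1]
    return M[:3,3],d/np.linalg.norm(d)
def tri(a,pa,b,pb):
    o1,d1=ray(a,pa);o2,d2=ray(b,pb)
    t=np.linalg.lstsq(np.c_[d1,-d2],o2-o1,rcond=None)[0]
    x,y=o1+t[0]*d1,o2+t[1]*d2
    return (x+y)/2,np.linalg.norm(x-y)
def onz(s,p,z):
    o,d=ray(s,p);return o+d*(z-o[2])/d[2]
def blob(s,box,lo,hi):
    x,y,w,h=box;m=cv2.inRange(cv2.cvtColor(s["img"][y:y+h,x:x+w],cv2.COLOR_BGR2HSV),lo,hi)
    n,l,st,c=cv2.connectedComponentsWithStats(m);i=1+np.argmax(st[1:,4]);return c[i]+[x,y],st[i,4]
def all_in(s,box,lo,hi):
    x,y,w,h=box;m=cv2.inRange(cv2.cvtColor(s["img"][y:y+h,x:x+w],cv2.COLOR_BGR2HSV),lo,hi)
    v,u=np.nonzero(m);return np.array([u.mean()+x,v.mean()+y]),len(u)
G=((45,120,60),(75,255,255));R=((0,200,100),(5,255,255))
E
python3 - <<'E'
from h import *
t=snapshot("top");s=snapshot("side")
bt=(405,222,38,50);bs=(385,322,40,68)
for n,c in(("green",G),("red",R)):
    a,na=all_in(t,bt,*c);b,nb=all_in(s,bs,*c);p,e=tri(t,a,s,b);print(n,a.round(1),na,b.round(1),nb,p.round(4),round(e,4))
T=[(250,262.3),(305.3,244.3),(310.3,260.7),(255.7,278)];S=[(242.3,219),(300.7,246),(289.3,259.3),(230.3,231.3)]
P=np.array([tri(t,a,s,b)[0] for a,b in zip(T,S)]);print(P.round(4),[round(tri(t,a,s,b)[1],4) for a,b in zip(T,S)])
c=P.mean(0);x=(P[0]+P[3]-P[1]-P[2])/2;print("frame",c.round(4),np.linalg.norm(x),x/np.linalg.norm(x),np.degrees(np.arctan2(x[1],x[0])))
k,e=tri(t,(227.7,276.7),s,(212.7,201));print("knobtop",k.round(4),e,np.linalg.norm((k-c)[:2]))
E
```

```text
green [418.2 237.7] 28 [410.2 342.3] 172 [ 0.5882 -0.2984  0.0286] 0.0028
 ** On entry to DLASCL parameter number  4 had an illegal value
 ** On entry to DLASCL parameter number  4 had an illegal value
 ** On entry to DLASCL parameter number  4 had an illegal value
 ** On entry to DLASCL parameter number  4 had an illegal value
 ** On entry to DLASCL parameter number  5 had an illegal value
 ** On entry to DLASCL parameter number  4 had an illegal valueh.py:18: RuntimeWarning: Mean of empty slice.
  v,u=np.nonzero(m);return np.array([u.mean()+x,v.mean()+y]),len(u)
  ret = ret.dtype.type(ret / rcount)
Traceback (most recent call last):
  File "h.py", line 8, in tri
    t=np.linalg.lstsq(np.c_[d1,-d2],o2-o1,rcond=None)[0]
      ~~~~~~~~~~~~~~~^^^^^^^^^^^^^^^^^^^^^^^^^^^^^^^^
numpy.linalg.LinAlgError: SVD did not converge in Linear Least Squares
```

```bash
sed -i 's/^G=.*/G=((40,100,60),(78,255,255));R=((0,168,100),(6,255,255))/' h.py
python3 - <<'E'
from h import *
t=snapshot("top");s=snapshot("side")
bt=(405,222,38,50);bs=(385,322,40,68);q=[]
hsv=cv2.cvtColor(t["img"],cv2.COLOR_BGR2HSV);print(hsv[250:256,424:434,0],hsv[250:256,424:434,1])
for n,c in(("green",G),("red",R)):
    a,na=all_in(t,bt,*c) ;b,nb=all_in(s,bs,*c);p,e=tri(t,a,s,b);q.append(p);print(n,a.round(1),na,b.round(1),nb,p.round(4),round(e,4))
v=q[0]-q[1];print("vec",np.linalg.norm(v),np.degrees(np.arctan2(v[1],v[0])),"centre",q[1]+v*16/44)
T=[(250,262.3),(305.3,244.3),(310.3,260.7),(255.7,278)];S=[(242.3,219),(300.7,246),(289.3,259.3),(230.3,231.3)]
P=np.array([tri(t,a,s,b)[0] for a,b in zip(T,S)]);print(P.round(4),[round(tri(t,a,s,b)[1],4) for a,b in zip(T,S)])
c=P.mean(0);x=(P[0]+P[3]-P[1]-P[2])/2;print("frame",c.round(4),np.linalg.norm(x),x/np.linalg.norm(x),np.degrees(np.arctan2(x[1],x[0])))
k,e=tri(t,(227.7,276.7),s,(212.7,201));print("knobtop",k.round(4),e,np.linalg.norm((k-c)[:2]))
E
```

```text
[[ 3  3  3  3  3  3  5  9 11 13]
 [ 3  3  3  3  3  3  4  6  9 13]
 [ 4  3  3  3  3  3  3  4  9 12]
 [ 6  3  3  3  3  3  5  8 13 15]
 [10  6  3  3  4  8 12 16 20 20]
 [15  9  5  6 11 16 20 22 23 22]] [[191 192 193 188 191 184 181 166 158 152]
 [191 190 193 192 190 190 187 179 160 155]
 [189 185 190 186 187 189 187 185 170 156]
 [185 189 189 190 188 190 192 183 171 164]
 [184 195 191 192 189 187 188 182 171 161]
 [187 189 188 185 180 179 172 168 166 163]]
green [418.  237.5] 71 [410.2 342.2] 178 [ 0.5889 -0.2979  0.0279] 0.0028
red [426.9 251.1] 49 [405.4 360.5] 131 [ 0.5512 -0.3212  0.0333] 0.0024
vec 0.04460693995533757 31.772203346504117 centre [ 0.564916   -0.31276167  0.03131824]
[[ 0.5062  0.1597  0.0439]
 [ 0.5592  0.0118  0.0486]
 [ 0.5156 -0.0035  0.0518]
 [ 0.4637  0.1424  0.0478]] [np.float64(0.0032), np.float64(0.0039), np.float64(0.0054), np.float64(0.0018)]
frame [0.5112 0.0776 0.048 ] 0.15609065637029249 [-0.33612395  0.9414016  -0.02799499] 109.64891720864878
knobtop [0.4648 0.2102 0.0886] 0.005077195804988718 0.14042095705172922
```

Level centre is (0.565,-0.313), heading 31.8° (vial to pad 44.6 mm against the true 44). Frame centre is (0.511,0.078,0.048), heading 109.6° (length 156 against 160). The knob is 140 mm away, as stated. All plausible, so I move above the level.

```bash
for i in 1 2 3 4 5; do python3 -m pendant '{"delta_rot":[[0,0,0],[0,0,0],[0,0,0],[0,0,0],[0,0,0]],"linear":[[-0.025,-0.0296,0],[-0.025,-0.0296,0],[-0.025,-0.0296,0],[-0.025,-0.0296,0],[-0.025,-0.0296,0]],"jaw":[0.3,0.3,0.3,0.3,0.3]}' | tail -3; done
for i in 1 2 3 4; do python3 -m pendant '{"delta_rot":[[0,0,0.117],[0,0,0.117],[0,0,0.117],[0,0,0.117],[0,0,0.117]],"linear":[[0,0,0],[0,0,0],[0,0,0],[0,0,0],[0,0,0]],"jaw":[0.3,0.3,0.3,0.3,0.3]}' | tail -1; done
cat >> h.py <<'E'
def to(x,y,z,phi,show=True):
    s=read_state();R_=np.array(s["ee_rot"]);d=R_.T@(np.array([x,y,z])-s["tool_pos"])
    ph=np.degrees(np.arctan2(R_[1,0],R_[0,0]));dr=-np.radians((phi-ph+180)%360-180)
    print("t",round(s["time_s"],2),"pos",np.round(s["tool_pos"],4),"phi",round(ph,2),"F",np.round(s["force"],1),"gap",round(s["finger_gap"],4),"gf",s["grasp_force"],"tilt",R_[:2,2].round(3),"j6",s["joints"][5],"\n shift",d.round(4),"turn",round(dr,4))
E
python3 -c "
from h import *
to(.565,-.313,.1,31.8)"
```

```text
force: [0.6, -0.4, 0.1]
finger_gap: 0.0665
grasp_force: 0.0
force: [1.0, -0.2, -0.0]
finger_gap: 0.0659
grasp_force: 0.0
force: [0.7, 0.9, -0.8]
finger_gap: 0.0661
grasp_force: 0.0
force: [0.4, 0.7, 0.9]
finger_gap: 0.0659
grasp_force: 0.0
force: [0.4, -0.5, 0.6]
finger_gap: 0.0657
grasp_force: 0.0
grasp_force: 0.0
grasp_force: 0.0
grasp_force: 0.0
grasp_force: 0.0
t 4.05 pos [ 0.5651 -0.3138  0.2222] phi 31.34 F [ 1.1 -0.  -0.1] gap 0.0659 gf 0.0 tilt [-0.  0.] j6 21.955187928138404 
 shift [ 0.0004 -0.0006  0.1222] turn -0.0081
```

```bash
python3 -m pendant '{"delta_rot":[[0,0,-0.008],[0,0,0],[0,0,0],[0,0,0],[0,0,0]],"linear":[[0,0,0.036],[0,0,0.036],[0,0,0.036],[0,0,0.036],[0,0,0.036]],"jaw":[0.3,0.3,0.3,0.3,0.3]}' | tail -3
python3 -m pendant '{"delta_rot":[[0,0,0],[0,0,0],[0,0,0],[0,0,0],[0,0,0]],"linear":[[0,0,0.01],[0,0,0.01],[0,0,0],[0,0,0],[0,0,0]],"jaw":[0.3,0.3,0.3,0.3,0.5]}' | tail -3
for i in 1 2 3; do python3 -m pendant '{"delta_rot":[[0,0,0],[0,0,0],[0,0,0],[0,0,0],[0,0,0]],"linear":[[0,0,0],[0,0,0],[0,0,0],[0,0,0],[0,0,0]],"jaw":[1,1,1,1,1]}' | tail -3;done
python3 -m pendant '{"delta_rot":[[0,0,0],[0,0,0],[0,0,0],[0,0,0],[0,0,0]],"linear":[[0,0,-0.02],[0,0,-0.036],[0,0,-0.036],[0,0,-0.036],[0,0,-0.012]],"jaw":[1,1,1,1,1]}' | tail -3
python3 -c "
from h import *
to(.511,.0776,.162,109.65)
s=snapshot('side');cv2.imwrite('pics/s1.png',cv2.resize(s['img'][180:460,240:560],None,fx=2,fy=2))"
```

```text
force: [0.2, 0.4, -0.2]
finger_gap: 0.0654
grasp_force: 0.0
force: [-0.1, 0.0, 0.5]
finger_gap: 0.0616
grasp_force: 0.0
force: [0.7, -0.1, 0.5]
finger_gap: 0.0293
grasp_force: 0.0
force: [-0.2, 0.6, 1.9]
finger_gap: 0.0237
grasp_force: 30.0
force: [-1.5, 1.5, 2.9]
finger_gap: 0.0239
grasp_force: 30.0
force: [0.8, 0.1, -0.6]
finger_gap: 0.024
grasp_force: 30.0
t 6.55 pos [ 0.5679 -0.3158  0.1681] phi 32.13 F [ 0.8  0.1 -0.6] gap 0.024 gf 29.977093935012817 tilt [ 0.008 -0.006] j6 21.166021818042573 
 shift [ 0.1611 -0.3635  0.0033] turn -1.353
```

View pics/s1.png

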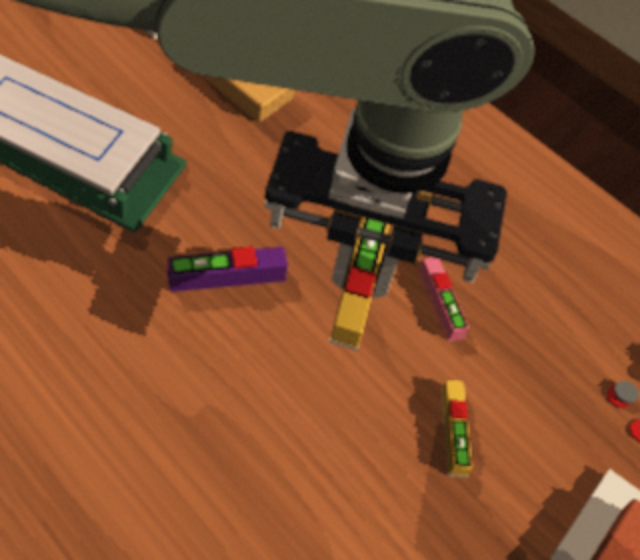

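The level is held: it sits between the fingers at crop (360,290), with a gap of 24.0 mm. I carry it over the frame.

```bash
for i in 1 2; do python3 -m pendant '{"delta_rot":[[0,0,0],[0,0,0],[0,0,0],[0,0,0],[0,0,0]],"linear":[[0.0161,-0.0363,0],[0.0161,-0.0363,0],[0.0161,-0.0363,0],[0.0161,-0.0363,0],[0.0161,-0.0363,0]],"jaw":[1,1,1,1,1]}' | tail -1; done
for i in 1 2 3; do python3 -m pendant '{"delta_rot":[[0,0,-0.0902],[0,0,-0.0902],[0,0,-0.0902],[0,0,-0.0902],[0,0,-0.0902]],"linear":[[0,0,0],[0,0,0],[0,0,0],[0,0,0],[0,0,0]],"jaw":[1,1,1,1,1]}' | tail -1; done
python3 -m pendant '{"delta_rot":[[0,0,0],[0,0,0],[0,0,0],[0,0,0],[0,0,0]],"linear":[[0,0,0.02],[0,0,0.02],[0,0,0.02],[0,0,0.01],[0,0,0]],"jaw":[1,1,1,1,1]}' | tail -1
python3 -c "
from h import *
to(.511,.0776,.072,109.65)
t=snapshot('top');s=snapshot('side');b=s['img'][170:290,180:340];a=t['img'][215:315,200:360]
cv2.imwrite('pics/s2.png',np.vstack([cv2.resize(a,None,fx=2.5,fy=2.5),cv2.resize(b,None,fx=2.5,fy=2.5)]))"
```

```text
grasp_force: 30.0
grasp_force: 30.0
grasp_force: 30.0
grasp_force: 30.0
grasp_force: 30.0
grasp_force: 30.0
t 9.1 pos [0.5041 0.0792 0.0875] phi 109.65 F [-0.7 -0.  -2.5] gap 0.0238 gf 29.977186918258667 tilt [-0.01  0.  ] j6 -20.442552914796014 
 shift [-0.0039  0.0061  0.0154] turn 0.0
```

View pics/s2.png

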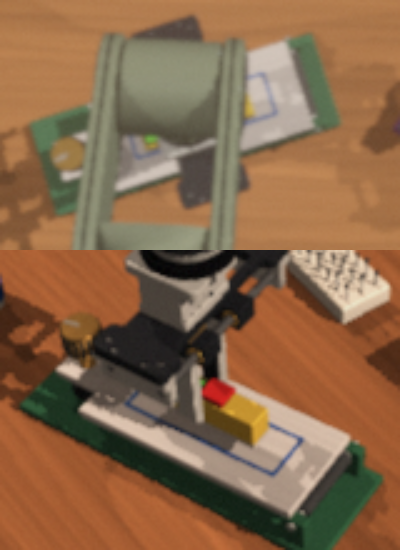

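The level hangs over the frame and is aligned with it: yellow end at crop (245,420), frame around it. I let it settle, correct, and lower.

```bash
python3 -m pendant '{"delta_rot":[[0,0,0],[0,0,0],[0,0,0],[0,0,0],[0,0,0]],"linear":[[-0.0035,0.006,0.003],[0,0,0.003],[0,0,0],[0,0,0],[0,0,0]],"jaw":[1,1,1,1,1]}' | tail -1
python3 -c "
from h import *
to(.511,.0776,.072,109.65)"
for i in 1 2 3; do python3 -m pendant '{"delta_rot":[[0,0,0],[0,0,0],[0,0,0],[0,0,0],[0,0,0]],"linear":[[0,0,0.001],[0,0,0.001],[0,0,0.001],[0,0,0],[0,0,0]],"jaw":[1,1,1,1,1]}'; done
python3 -c "
from h import *
to(.511,.0776,.072,109.65)"
```

```text
grasp_force: 30.0
t 9.62 pos [0.5156 0.0779 0.0869] phi 109.65 F [ 0.  -0.4 -2.7] gap 0.024 gf 29.977104663848877 tilt [ 0.001 -0.   ] j6 -20.573642674884052 
 shift [ 0.0012 -0.0044  0.0149] turn 0.0001
time_s: 10.03
tool_pos: [0.5151, 0.078, 0.0833]
ee_rot: [[-0.336, 0.942, -0.0], [0.942, 0.336, 0.0], [0.0, -0.0, -1.0]]
force: [-1.1, 0.4, -2.7]
finger_gap: 0.0237
grasp_force: 30.0
time_s: 10.45
tool_pos: [0.5151, 0.078, 0.0803]
ee_rot: [[-0.336, 0.942, -0.0], [0.942, 0.336, 0.0], [0.0, -0.0, -1.0]]
force: [0.1, -0.4, -2.1]
finger_gap: 0.0239
grasp_force: 30.0
time_s: 10.87
tool_pos: [0.5151, 0.0779, 0.0773]
ee_rot: [[-0.336, 0.942, -0.0], [0.942, 0.336, -0.0], [0.0, -0.0, -1.0]]
force: [-0.6, 0.7, -2.3]
finger_gap: 0.0238
grasp_force: 30.0
t 10.87 pos [0.5151 0.0779 0.0773] phi 109.65 F [-0.6  0.7 -2.3] gap 0.0238 gf 29.9771511554718 tilt [-0. -0.] j6 -20.571802877199126 
 shift [ 0.0011 -0.004   0.0053] turn 0.0
```

```bash
python3 -m pendant '{"delta_rot":[[0,0,0],[0,0,0],[0,0,0],[0,0,0],[0,0,0]],"linear":[[0.001,-0.004,0],[0,0,0.001],[0,0,0.001],[0,0,0],[0,0,0]],"jaw":[1,1,1,1,1]}' | grep -E "pos|force: \["
for i in 1 2; do python3 -m pendant '{"delta_rot":[[0,0,0],[0,0,0],[0,0,0],[0,0,0],[0,0,0]],"linear":[[0,0,0.0005],[0,0,0.0005],[0,0,0],[0,0,0],[0,0,0]],"jaw":[1,1,1,1,1]}'| grep -E "pos|force: \["; done
```

```text
tool_pos: [0.5111, 0.0775, 0.0754]
force: [0.1, 0.2, -1.3]
tool_pos: [0.5112, 0.0775, 0.0745]
force: [-0.1, 0.9, -2.7]
tool_pos: [0.5112, 0.0775, 0.0734]
force: [-0.7, -0.6, -2.8]
```

```bash
for i in 1 2 3; do python3 -m pendant '{"delta_rot":[[0,0,0],[0,0,0],[0,0,0],[0,0,0],[0,0,0]],"linear":[[0,0,0.0005],[0,0,0.0005],[0,0,0],[0,0,0],[0,0,0]],"jaw":[1,1,1,1,1]}'| grep -E "pos|force: \["; done
```

```text
tool_pos: [0.5111, 0.0775, 0.0724]
force: [-0.7, -0.0, -1.1]
tool_pos: [0.5111, 0.0775, 0.0714]
force: [0.1, 0.2, -2.4]
tool_pos: [0.5113, 0.0776, 0.0707]
force: [0.5, 0.8, 0.8]
```

Contact at z ≈ 0.071. I release, lift, and go above the knob.

```bash
for i in 1 2; do python3 -m pendant '{"delta_rot":[[0,0,0],[0,0,0],[0,0,0],[0,0,0],[0,0,0]],"linear":[[0,0,0],[0,0,0],[0,0,0],[0,0,0],[0,0,0]],"jaw":[0.3,0.3,0.3,0.3,0.3]}' | tail -2;done
python3 -m pendant '{"delta_rot":[[0,0,0],[0,0,0],[0,0,0],[0,0,0],[0,0,0]],"linear":[[0,0,-0.005],[0,0,-0.02],[0,0,-0.03],[0,0,-0.03],[0,0,-0.005]],"jaw":[0.3,0.3,0.3,0.3,0.3]}' | tail -2
python3 -m pendant '{"delta_rot":[[0,0,0],[0,0,0],[0,0,0],[0,0,0],[0,0,0]],"linear":[[0.028,0,0],[0.028,0,0],[0.028,0,0],[0.028,0,0],[0.028,0.001,0]],"jaw":[0.3,0.3,0.3,0.3,0.3]}' | tail -1
for i in 1 2; do python3 -m pendant '{"delta_rot":[[0,0,-0.0966],[0,0,-0.0966],[0,0,-0.0966],[0,0,-0.0966],[0,0,-0.0966]],"linear":[[0,0,0],[0,0,0],[0,0,0],[0,0,0],[0,0,0]],"jaw":[0.3,0.3,0.3,0.3,0.3]}' | tail -1;done
python3 -m pendant '{"delta_rot":[[0,0,0],[0,0,0],[0,0,0],[0,0,0],[0,0,0]],"linear":[[0,0,0],[0,0,0],[0,0,0],[0,0,0],[0,0,0]],"jaw":[0.3,0.3,0.3,0.3,0.3]}' | tail -1
python3 -c "
from h import *
to(.465,.210,.079,165)
t=snapshot('top');s=snapshot('side');b=s['img'][170:290,180:340];a=t['img'][215:315,200:360]
cv2.imwrite('pics/s3.png',np.hstack([cv2.resize(a,None,fx=2.5,fy=3),cv2.resize(b,None,fx=2.5,fy=2.5)]))
cv2.imwrite('pics/s3side.png',s['img']);cv2.imwrite('pics/s3top.png',t['img'])"
```

```text
finger_gap: 0.0539
grasp_force: 0.0
finger_gap: 0.0657
grasp_force: 0.0
finger_gap: 0.0658
grasp_force: 0.0
grasp_force: 0.0
grasp_force: 0.0
grasp_force: 0.0
grasp_force: 0.0
t 16.28 pos [0.465  0.2097 0.1604] phi 164.95 F [-1.1 -0.1  0.4] gap 0.0657 gf 0.0 tilt [-0. -0.] j6 -60.40120398448486 
 shift [0.0001 0.0003 0.0814] turn -0.001
```

View pics/s3.png

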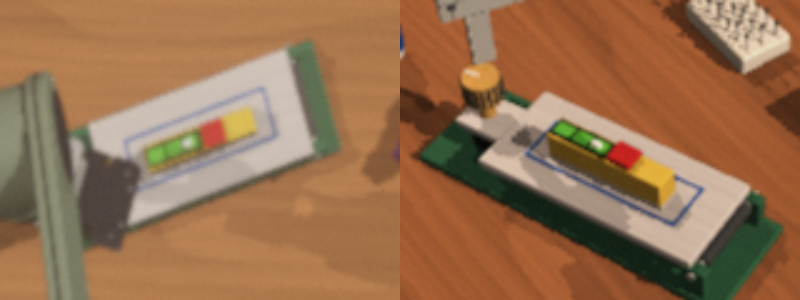

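The level lies inside the frame, vial towards the foot. The bubble is at crop (598,145), hinge-side of the lines. I'll measure both.

```bash
cat >> h.py <<'E'
def level(tsnap,ssnap,bt=(255,255,60,38),bs=(235,208,70,50)):
    """pad & vial world points; bubble offset along level x from side view"""
    q=[]
    ar=all_in(tsnap,bt,*R)[0] if tsnap else None; br=all_in(ssnap,bs,*R)[0]
    if tsnap:
        p,e=tri(tsnap,ar,ssnap,br);print("pad",p.round(4),"err",round(e,4))
        z=0.048+0.0375
    x,y,w,h=bs;k=4
    im=cv2.resize(ssnap["img"][y:y+h,x:x+w],None,fx=k,fy=k,interpolation=cv2.INTER_CUBIC);hsv=cv2.cvtColor(im,cv2.COLOR_BGR2HSV)
    g=cv2.inRange(hsv,(40,100,60),(78,255,255));n,l,st,c=cv2.connectedComponentsWithStats(g)
    v,u=np.nonzero(g);P=lambda u,v:onz(ssnap,((u+.5)/k-.5+x,(v+.5)/k-.5+y),0.078)
    ax=np.array([-.336,.942])
    gs=np.array([P(a,b)[:2]@ax for a,b in zip(u,v)])
    near=cv2.dilate(g,np.ones((13,13)));wm=cv2.inRange(hsv,(0,0,150),(180,90,255))&near
    n,l,st,c=cv2.connectedComponentsWithStats(wm);lo,hi=np.percentile(gs,[.5,99.5])
    print("vial span",(hi-lo).round(4),"centre",((hi+lo)/2).round(4))
    for i in range(1,n):
        if st[i,4]>30: print(" white",st[i,4],"offset mm",round(1000*(P(*c[i])[:2]@ax-(hi+lo)/2),1),"across",round(1000*(P(*c[i])[:2]@[-.942,-.336]-np.mean([P(a,b)[:2]@[-.942,-.336] for a,b in zip(u[::50],v[::50])])),1))
E
python3 - <<'E'
from h import *
t=snapshot("top");s=snapshot("side");level(t,s)
print(all_in(t,(255,255,60,38),*R),all_in(s,(235,208,70,50),*R))
print(all_in(t,(255,255,60,38),*G),all_in(s,(235,208,70,50),*G))
# expected pixel of level placed at frame centre: compare pad/vial at known z
f=np.array([.5112,.0776]);ax=np.array([-.336,.942])
for n,sn,b in(("top",t,(255,255,60,38)),("side",s,(235,208,70,50))):
    for nm,c,z,o in(("pad",R,.085,-.016),("vial",G,.078,.028)):
        d=onz(sn,all_in(sn,b,*c)[0],z)[:2]-f;print(n,nm,"along err",round(d@ax-o,4),"across",round(d@[-.942,-.336],4))
E
```

```text
pad [0.5143 0.064  0.0819] err 0.0037
vial span 0.0549 centre -0.0699
 white 368 offset mm 8.5 across -9.5
 white 201 offset mm -15.0 across -1.4
(array([284.77083333, 259.33333333]), 48) (array([269.        , 231.57303371]), 89)
(array([267.3375, 264.625 ]), 80) (array([251.54464286, 224.46428571]), 112)
top pad along err 0.0035 across 0.0031
top vial along err 0.0076 across 0.0017
side pad along err -0.0008 across 0.0025
side vial along err 0.0026 across 0.0011
```

The level is within about 3 mm along and 3 mm across of the frame's centre. The bubble is at about −15 mm, so I expect roughly 1.4 rad clockwise. I grip the knob and turn 1 rad first, following the knob's rise.

```bash
python3 -m pendant '{"delta_rot":[[0,0,0],[0,0,0],[0,0,0],[0,0,0],[0,0,0]],"linear":[[0,0,0.025],[0,0,0.025],[0,0,0.02],[0,0,0.011],[0,0,0]],"jaw":[0.3,0.3,0.3,0.3,0.3]}' | grep -E "force"
for i in 1 2 3; do python3 -m pendant '{"delta_rot":[[0,0,0],[0,0,0],[0,0,0],[0,0,0],[0,0,0]],"linear":[[0,0,0],[0,0,0],[0,0,0],[0,0,0],[0,0,0]],"jaw":[1,1,1,1,1]}' | grep -E "force|gap";done
python3 -m pendant '{"delta_rot":[[0,0,0.1],[0,0,0.1],[0,0,0.1],[0,0,0.1],[0,0,0.1]],"linear":[[0,0,-0.0005],[0,0,-0.0005],[0,0,-0.0005],[0,0,-0.0005],[0,0,-0.0005]],"jaw":[1,1,1,1,1]}' | grep -E "force|pos|gap"
python3 -c "
from h import *
to(.465,.210,.079,165)"
```

```text
force: [-0.3, 0.4, -0.5]
grasp_force: 0.0
force: [-1.9, 9.9, 1.9]
finger_gap: 0.036
grasp_force: 14.1
force: [-1.2, 5.6, 2.4]
finger_gap: 0.0356
grasp_force: 29.9
force: [-0.7, 5.6, 2.0]
finger_gap: 0.0355
grasp_force: 29.9
tool_pos: [0.4664, 0.2113, 0.0833]
force: [-0.2, 2.4, -0.0]
finger_gap: 0.0355
grasp_force: 29.8
t 18.57 pos [0.4664 0.2113 0.0833] phi 136.09 F [-0.2  2.4 -0. ] gap 0.0355 gf 29.80208069086075 tilt [0.004 0.003] j6 -31.55181684019662 
 shift [ 0.0001 -0.002   0.0043] turn -0.5046
```

```bash
python3 -m pendant '{"delta_rot":[[0,0,0.1],[0,0,0.1],[0,0,0.1],[0,0,0.1],[0,0,0.1]],"linear":[[0,0,-0.0005],[0,0,-0.0005],[0,0,-0.0005],[0,0,-0.0005],[0,0,-0.0005]],"jaw":[1,1,1,1,1]}' | grep -E "force|pos|gap"
for i in 1 2 3 4; do python3 -m pendant '{"delta_rot":[[0,0,0],[0,0,0],[0,0,0],[0,0,0],[0,0,0]],"linear":[[0,0,0],[0,0,0],[0,0,0],[0,0,0],[0,0,0]],"jaw":[1,1,1,1,1]}' | grep -E "force: \[";done
python3 -c "
from h import *
to(.465,.210,.079,165)
s=snapshot('side');level(None,s)
a=cv2.resize(cv2.imread('pics/s3side.png')[205:260,232:302],None,fx=8,fy=5,interpolation=cv2.INTER_CUBIC)
b=cv2.resize(s['img'][205:260,232:302],None,fx=8,fy=5,interpolation=cv2.INTER_CUBIC)
cv2.imwrite('pics/s4.png',np.vstack([a,b]))"
```

```text
tool_pos: [0.4667, 0.2111, 0.086]
force: [-0.5, 1.9, 1.2]
finger_gap: 0.0354
grasp_force: 29.9
force: [-1.8, 4.0, 5.7]
force: [0.1, 4.3, 5.8]
force: [-2.0, 4.7, 5.6]
force: [-0.0, 4.4, 5.9]
t 20.65 pos [0.4664 0.2109 0.086 ] phi 107.81 F [-0.   4.4  5.9] gap 0.0357 gf 29.933947920799255 tilt [0.003 0.003] j6 -3.27911611786488 
 shift [-0.0005 -0.0016  0.007 ] turn -0.9982
vial span 0.0549 centre -0.0689
 white 331 offset mm 6.6 across -8.7
 white 182 offset mm -6.0 across 0.2
```

View pics/s4.png

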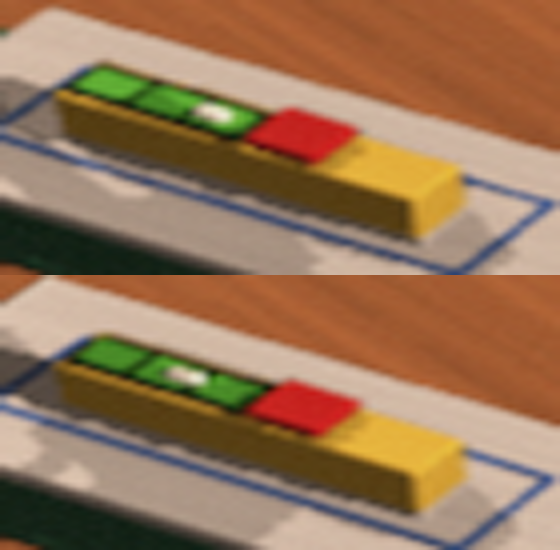

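Lines are at crop (147,360) and (208,380), the bubble at (188,378), so it still lies a few mm hinge-side. I measure the lines and bubble precisely with a brightness profile along the vial.

```bash
cat >> h.py <<'E'
def prof(s,lat=(-.004,.0045,.002),z=0.079):
    ax=np.array([-.336,.942]);n=np.array([-.942,-.336]);M=np.linalg.inv(s["world_from_camera"])
    c=onz(s,all_in(s,(235,208,70,50),*G)[0],z)[:2]
    d=np.arange(-.032,.032,.001)
    W=np.zeros((len(d),3))
    ls=np.arange(*lat)
    for l in ls:
        X=M[:3,:3]@np.c_[c+np.outer(d,ax)+l*n,np.full(len(d),z)].T+M[:3,3:4]
        u=(s["cx"]-s["fx"]*X[0]/X[2]).astype(np.float32);v=(s["cy"]+s["fy"]*X[1]/X[2]).astype(np.float32)
        W+=cv2.remap(s["img"],u[None],v[None],cv2.INTER_CUBIC)[0]/len(ls)
    return d*1000,W
E
python3 - <<'E'
from h import *
s=snapshot("side");d,W=prof(s)
for a,w in zip(d,W):print(int(round(a)),w.astype(int),end=";")
E
```

```text
-32 [ 27  32 170];-31 [ 22  33 133];-30 [18 39 89];-29 [16 52 52];-28 [19 68 34];-27 [22 86 39];-26 [ 27 103  52];-25 [ 32 120  62];-24 [ 36 131  68];-23 [ 38 136  72];-22 [ 38 136  71];-21 [ 36 135  69];-20 [ 37 135  69];-19 [ 37 136  70];-18 [ 38 137  71];-17 [ 38 140  72];-16 [ 38 142  74];-15 [ 40 143  76];-14 [ 45 139  80];-13 [ 60 137  92];-12 [ 86 141 113];-11 [114 152 139];-10 [135 165 159];-9 [144 173 170];-8 [141 174 172];-7 [132 170 169];-6 [124 163 163];-5 [119 159 160];-4 [118 158 160];-3 [116 156 157];-2 [107 150 147];-1 [ 91 140 127];0 [ 71 132 105];1 [ 52 130  84];2 [ 41 134  74];3 [ 38 139  72];4 [ 39 141  74];5 [ 38 136  71];6 [ 33 120  62];7 [26 97 50];8 [21 80 41];9 [21 80 42];10 [26 96 50];11 [ 32 117  61];12 [ 37 131  69];13 [ 38 136  71];14 [ 38 137  71];15 [ 38 137  71];16 [ 38 136  72];17 [ 38 136  71];18 [ 37 136  71];19 [ 37 136  71];20 [ 38 137  72];21 [ 38 137  72];22 [ 39 137  72];23 [ 38 136  70];24 [ 34 130  68];25 [ 30 117  64];26 [30 97 60];27 [40 77 56];28 [62 65 52];29 [91 68 56];30 [119  89  80];31 [142 120 120];
```

The bubble is centred at −6.3 and the line centre at −1.0, so it stands 5.3 mm off. I turn 0.53 rad further.

```bash
python3 -m pendant '{"delta_rot":[[0,0,0.106],[0,0,0.106],[0,0,0.106],[0,0,0.106],[0,0,0.106]],"linear":[[0,0,-0.0007],[0,0,-0.0007],[0,0,-0.0007],[0,0,-0.0007],[0,0,-0.0007]],"jaw":[1,1,1,1,1]}' | grep -E "force|pos|gap"
for i in 1 2 3 4; do python3 -m pendant '{"delta_rot":[[0,0,0],[0,0,0],[0,0,0],[0,0,0],[0,0,0]],"linear":[[0,0,0],[0,0,0],[0,0,0],[0,0,0],[0,0,0]],"jaw":[1,1,1,1,1]}' | grep -E "force: \[";done
cat >> h.py <<'E'
def bub(s):
    d,W=prof(s);b=np.clip(W[:,0]-55,0,None)*(abs(d)<22);g=W[:,1]
    print("bubble",round((b*d).sum()/b.sum(),2),"width",(b>30).sum(),"lines",[int(round(d[i])) for i in range(5,len(d)-8) if g[i]<118 and g[i]==g[i-3:i+4].min()])
    return d,W
E
python3 - <<'E'
from h import *
to(.465,.210,.079,165)
s=snapshot("side");d,W=bub(s);print(W[:,1].astype(int).tolist(),W[:,0].astype(int).tolist())
E
```

```text
tool_pos: [0.466, 0.2103, 0.0887]
force: [0.6, 3.1, 1.8]
finger_gap: 0.0356
grasp_force: 30.0
force: [0.2, 4.2, 5.4]
force: [-0.2, 3.8, 5.9]
force: [0.7, 4.5, 5.4]
force: [0.4, 3.4, 5.5]
t 22.83 pos [0.4658 0.2102 0.0886] phi 77.43 F [0.4 3.4 5.5] gap 0.0357 gf 29.980068504810333 tilt [0.002 0.001] j6 27.114386980465333 
 shift [-0.0004 -0.0007  0.0096] turn -1.5284
bubble -0.84 width 12 lines [-10, 9]
[24, 27, 38, 54, 76, 100, 122, 140, 152, 157, 156, 152, 146, 142, 140, 139, 140, 140, 137, 128, 111, 93, 86, 97, 120, 144, 168, 185, 191, 191, 184, 175, 168, 166, 167, 167, 160, 146, 125, 99, 79, 77, 90, 111, 128, 138, 140, 139, 139, 138, 137, 137, 137, 137, 138, 138, 137, 134, 123, 105, 86, 73, 72, 83] [22, 20, 18, 18, 21, 27, 34, 39, 43, 45, 45, 43, 40, 39, 39, 40, 41, 40, 39, 36, 31, 25, 22, 28, 43, 67, 100, 131, 150, 154, 147, 136, 129, 128, 130, 126, 113, 92, 67, 42, 25, 21, 24, 30, 35, 38, 39, 39, 39, 39, 39, 38, 38, 37, 37, 37, 37, 36, 34, 35, 46, 69, 97, 121]
```

The bubble is centred between the lines (−0.84 against −0.75). I release the knob, rise, check again, and move over the pad.

```bash
for i in 1 2; do python3 -m pendant '{"delta_rot":[[0,0,0],[0,0,0],[0,0,0],[0,0,0],[0,0,0]],"linear":[[0,0,0],[0,0,0],[0,0,0],[0,0,0],[0,0,0]],"jaw":[0.4,0.4,0.4,0.4,0.4]}' | grep -E "force|gap";done
python3 -m pendant '{"delta_rot":[[0,0,0],[0,0,0],[0,0,0],[0,0,0],[0,0,0]],"linear":[[0,0,-0.005],[0,0,-0.02],[0,0,-0.03],[0,0,-0.03],[0,0,-0.005]],"jaw":[0.4,0.4,0.4,0.4,0.4]}' | grep -E "force"
for i in 1 2; do python3 -m pendant '{"delta_rot":[[0,0,-0.0563],[0,0,-0.0563],[0,0,-0.0563],[0,0,-0.0563],[0,0,-0.0563]],"linear":[[0,0,0],[0,0,0],[0,0,0],[0,0,0],[0,0,0]],"jaw":[1,1,1,1,1]}' | tail -2;done
python3 -m pendant '{"delta_rot":[[0,0,0],[0,0,0],[0,0,0],[0,0,0],[0,0,0]],"linear":[[0,0,0],[0,0,0],[0,0,0],[0,0,0],[0,0,0]],"jaw":[1,1,1,1,1]}' | tail -2
python3 - <<'E'
from h import *
to(.515,.063,.115,109.65)
s=snapshot("side");bub(s);t=snapshot("top");level(t,s)
f=np.array([.5112,.0776]);ax=np.array([-.336,.942])
print(onz(s,all_in(s,(235,208,70,50),*R)[0],.086)[:2],onz(t,all_in(t,(255,255,60,38),*R)[0],.089)[:2])
E
```

```text
force: [0.0, -0.7, -0.0]
finger_gap: 0.0563
grasp_force: 0.0
force: [-0.4, -0.9, -0.4]
finger_gap: 0.0566
grasp_force: 0.0
force: [1.3, -0.0, 0.2]
grasp_force: 0.0
finger_gap: 0.0265
grasp_force: 0.0
finger_gap: 0.0005
grasp_force: 0.0
finger_gap: 0.0007
grasp_force: 0.0
t 25.38 pos [0.465  0.2097 0.1779] phi 109.57 F [0.  0.4 0. ] gap 0.0007 gf 0.0 tilt [-0. -0.] j6 -5.01825281621352 
 shift [-0.155  -0.002   0.0629] turn -0.0015
bubble -0.83 width 12 lines [-10, 8]
pad [0.5152 0.0613 0.0861] err 0.0019
vial span 0.0559 centre -0.0686
 white 336 offset mm 6.8 across -10.7
 white 207 offset mm -0.5 across -1.4
[0.51614749 0.06093987] [0.51419082 0.06159972]
```

```bash
python3 -m pendant '{"delta_rot":[[0,0,0],[0,0,0],[0,0,0],[0,0,0],[0,0,0]],"linear":[[-0.031,0,0],[-0.031,0,0],[-0.031,0,0],[-0.031,0,0],[-0.031,-0.002,0]],"jaw":[1,1,1,1,1]}' | tail -1
python3 -m pendant '{"delta_rot":[[0,0,0],[0,0,0],[0,0,0],[0,0,0],[0,0,0]],"linear":[[0,0,0.02],[0,0,0.025],[0,0,0.018],[0,0,0],[0,0,0]],"jaw":[1,1,1,1,1]}' | tail -1
python3 -m pendant '{"delta_rot":[[0,0,0],[0,0,0],[0,0,0],[0,0,0],[0,0,0]],"linear":[[0,0,0],[0,0,0],[0,0,0],[0,0,0],[0,0,0]],"jaw":[1,1,1,1,1]}' | tail -1
python3 - <<'E'
from h import *
to(.515,.0625,.107,109.65)
E
```

```text
grasp_force: 0.0
grasp_force: 0.0
grasp_force: 0.0
t 26.73 pos [0.5157 0.0631 0.1158] phi 109.61 F [-0.2  0.2  0.4] gap 0.0004 gf 0.0 tilt [ 0.002 -0.   ] j6 -22.1817511312717 
 shift [-0.0004 -0.0008  0.0088] turn -0.0007
```

Well placed. I press down in small steps and watch the force.

```bash
python3 -m pendant '{"delta_rot":[[0,0,0],[0,0,0],[0,0,0],[0,0,0],[0,0,0]],"linear":[[0,0,0.002],[0,0,0.002],[0,0,0.002],[0,0,0.002],[0,0,0]],"jaw":[1,1,1,1,1]}' | grep -E "pos|force: \["
for i in 1 2 3; do python3 -m pendant '{"delta_rot":[[0,0,0],[0,0,0],[0,0,0],[0,0,0],[0,0,0]],"linear":[[0,0,0.0005],[0,0,0.0005],[0,0,0],[0,0,0],[0,0,0]],"jaw":[1,1,1,1,1]}' | grep -E "pos|force: \[";done
```

```text
tool_pos: [0.5145, 0.063, 0.1062]
force: [-0.9, 0.3, 0.4]
tool_pos: [0.5152, 0.063, 0.1061]
force: [-0.1, 0.1, -0.4]
tool_pos: [0.5151, 0.063, 0.1049]
force: [0.2, 0.8, -0.8]
tool_pos: [0.5152, 0.063, 0.1041]
force: [-0.4, 0.7, 0.3]
```

```bash
for i in 1 2 3; do python3 -m pendant '{"delta_rot":[[0,0,0],[0,0,0],[0,0,0],[0,0,0],[0,0,0]],"linear":[[0,0,0.0005],[0,0,0.0005],[0,0,0],[0,0,0],[0,0,0]],"jaw":[1,1,1,1,1]}' | grep -E "pos|force: \[";done
```

```text
tool_pos: [0.5153, 0.063, 0.1031]
force: [-0.2, 0.6, 3.9]
tool_pos: [0.5153, 0.063, 0.1022]
force: [-0.2, 0.2, 5.1]
tool_pos: [0.5153, 0.063, 0.1013]
force: [-0.6, -0.1, 6.7]
```

```bash
for i in 1 2 3 4; do python3 -m pendant '{"delta_rot":[[0,0,0],[0,0,0],[0,0,0],[0,0,0],[0,0,0]],"linear":[[0,0,0],[0,0,0],[0,0,0],[0,0,0],[0,0,0]],"jaw":[1,1,1,1,1]}' | grep -E "force: \[";done
python3 - <<'E'
from h import *
to(.515,.0625,.107,109.65)
s=snapshot("side");bub(s);cv2.imwrite("pics/s5.png",cv2.resize(s["img"][150:290,170:330],None,fx=4,fy=4,interpolation=cv2.INTER_CUBIC))
E
```

```text
force: [-1.7, 0.6, 5.9]
force: [-1.5, -0.5, 5.3]
force: [-1.6, 0.6, 6.8]
force: [-1.7, 0.1, 7.0]
t 31.32 pos [0.5153 0.063  0.1013] phi 109.59 F [-1.7  0.1  7. ] gap 0.0004 gf 3.0653138790512457 tilt [0. 0.] j6 -22.180559865254484 
 shift [-0.0004 -0.0005 -0.0057] turn -0.001
bubble 8.31 width 15 lines [-10]
```

View pics/s5.png

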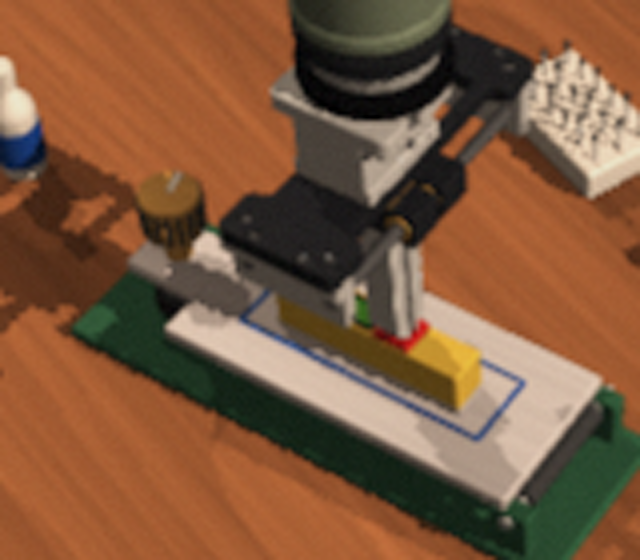

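The fingertips stand on the red pad at crop (405,335) with a steady 5–7 N, and about 3 mm of travel since contact. The level lies flat inside the frame. The gripper hides most of the vial, so the last bubble reading is spoiled by it. Before pressing, the bubble was centred to within 0.1 mm, and nothing has touched the foot since. I hand in.

```bash
python3 -c "
from workcell import job
print(job.finish_job())"
```

```text
the job is handed in; nothing more can be done
None
```

I handed the job in with the level inside the frame, the foot turned until the bubble sat centred between the lines, and the thumb pad held about 3 mm down at 5–7 N; the gripper hid the bubble once I pressed, so its final place is unseen, and no verdict came back.

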